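# Refit the mini-centrifuge rotor and spin it by hand to check that it runs free

### The job

The rotor has been taken out of the mini centrifuge for cleaning. Pick it up by its knob and lower it (do not drop it) onto the drive spindle, turned so that the slots under its hub go over the spindle's cross pin and it sits fully home, and let go. Then give one of its tube sleeves a flick with a finger so that the rotor spins on by itself, untouched, for at least three seconds, as a check that it turns freely; leave it fitted, and leave the timer, tape roll and carton that lie near the front edge where they are.

Things in the scene. Friction and masses are not known exactly. Their poses are not given: they have to be found in the camera images.
- centrifuge: Mini centrifuge, immovable: round white housing 164 mm across with a shallow open bowl in its top (inner radius 66 mm, floor 71 mm and rim 91 mm above the bench). Origin: centre of its underside on the bench, below the spindle; -x is its front with the control panel, +x its rear, z up.
- lid_tab (a point): Thumb tab at the upper edge of the clear dome lid, which stands open at the centrifuge's rear and leans back, fixed: it starts 80 mm behind the spindle axis at rim height and rises to this tab, 180 mm behind the axis and 225 mm above the bench. Keep the gripper clear of it.
- spindle_seat (a point): Steel drive spindle in the middle of the bowl. Origin: centre of the upper face of its flange (43 mm across), 80 mm above the bench; z up the axis, x along the cross pin. Its nose rises 29 mm above the flange: 16 mm thick up to 13 mm, then tapering to 8 mm. The cross pin, 5 mm thick and 40 mm long, lies just over the flange (top 6.5 mm above it).
- spindle (a joint): Spindle angle about its vertical axis, positive counter-clockwise from above, endless; 0 when the pin lies along the centrifuge's x. It turns at the lightest touch and follows a part that drags on it, so line the rotor up before setting it down. Bearing friction is low: a spun rotor coasts for several seconds.
- rotor: Loose aluminium rotor, about 0.34 kg, 112 mm across, 70 mm high, standing upright on the bench. Origin: centre of its hub's underside, z up. Under the hub (37 mm across): a bore 18 mm wide and two crossing slots 9 mm wide along its x and its y, so it fits the pin at any quarter turn, within 0.1 rad. Fully home its origin lies on spindle_seat; out of line it stands 6.5 mm too high.
- rotor_knob (a point): Middle of the rotor's black knurled round knob, on its axis, 59 mm above the rotor's origin: the knob is 25 mm across and reaches from 48 to 70 mm above the origin; grip it from above, from any side.
- rotor_sleeve (a point): Middle of one of the rotor's four tube sleeves (16 mm thick, on its +x, +y, -x and -y; this one on +x), 36 mm from the axis, 26 mm above the origin. They lean 45 degrees: mouths 22 mm from the axis and up to 47 mm above the origin, feet 45 to 56 mm out and 6 to 18 mm up. The gaps between them are open, for a finger to push a sleeve sideways.
- timer: Bystander, loose: white bench timer lying flat near the front edge, left of the work, 62 x 64 x 20 mm, origin at its underside.
- tape_roll: Bystander, loose: roll of white tape lying flat near the front edge, 45 mm across, 25 mm high, origin at its underside.
- reagent_carton: Bystander, loose: small yellow carton right of the work, 30 x 34 x 36 mm, origin at its underside.
- shelf_edge (a point): Lower front edge of the long shelf above the back of the worktop, 475 mm over it. On the left two empty pipette hooks stand out 40 mm in front of it. A raised wrist must stay on the robot's side of them: when swinging in from the side, draw the arm in first.

How it is judged:
On the way, in this order (a step that is already met when the one before it is completed fails the run):
1. the rotor sits fully home on the spindle (within 2 mm in height, centred within 3 mm, upright within 0.05 rad) and is let go (z of rotor in the frame of spindle_seat between -0.002 and 0.002 m and horizontal distance between rotor and spindle_seat below 0.003 m and angle between rotor's own z axis and vertical below 0.05 rad and contact force between rotor and the arm below 0.05 N and contact force between rotor and the fingers below 0.05 N), for 0.2 s.
2. the rotor, still home, spins on with its spindle untouched by the robot for 3 s, never slower than 1 rad/s ((velocity of joint spindle above 1 rad/s or velocity of joint spindle below -1 rad/s) and angular speed of rotor above 1 rad/s and z of rotor in the frame of spindle_seat below 0.003 m and horizontal distance between rotor and spindle_seat below 0.003 m and contact force between rotor and the arm below 0.05 N and contact force between rotor and the fingers below 0.05 N), for 3 s.
At the end, for the whole second after the job is handed in: The rotor, after it has spun untouched for 3 s at 1 rad/s or more, is still fully home on the spindle: within 2 mm in height and 3 mm sideways, upright within 0.05 rad. It may still be coasting or have run down (z of rotor in the frame of spindle_seat between -0.002 and 0.002 m and horizontal distance between rotor and spindle_seat below 0.003 m and angle between rotor's own z axis and vertical below 0.05 rad).
It fails at once if the rotor is dropped onto the machine (falls faster than 0.7 m/s over it) (horizontal distance between rotor and spindle_seat below 0.06 m and linear speed of rotor above 0.7 m/s).
It fails at once if the timer is moved more than 30 mm (distance of timer from where it was at the start of the episode above 0.03 m).
It fails at once if the tape roll is moved more than 30 mm (distance of tape_roll from where it was at the start of the episode above 0.03 m).
It fails at once if the carton is moved more than 30 mm (distance of reagent_carton from where it was at the start of the episode above 0.03 m).
It also fails if it takes over 58 s, if anything falls off the work surface, if the arm or the gripper's body presses on something with over 40 N, if the wrist force passes 120 N, or if a joint passes its speed limit or range.

### The arm

A 6-joint arm with a two-finger parallel gripper is mounted at the origin on a cart in front of the work surface, level with it; the furniture and walls round the work are solid. World frame = base frame: x ahead of the robot, y to its left, z up, the work surface at z = 0. Lengths are in m, angles in rad, forces in N, time in s.
With the tool pointing down it reaches from about 0.35 to 0.775 m from the base axis. Payload 7.3 kg.
Tool frame: the origin (TCP) lies midway between the tips of the shut fingers; the grasp point (between the pads) lies 19 mm behind it; z points along the fingers, y is the line along which they close (so a half turn about z gives the same grasp; the last joint's range is limited). The gripper opens to 92 mm and grips with 3 to 60 N. Pads are 19 mm wide; open, the fingers measure 130 mm over their backs; the gripper's body (75 mm by 190 mm) begins 47 mm behind the grasp point.
Start: joints at [-1.289, 0.342, 1.524, -0, 1.275, -0.146], TCP at [0.218, -0.478, 0.227] pointing down, gripper open.
Joint ranges: [-2.53, 2.53], [-0.77, 2.02], [0.04, 2.7], [-1, 4.14], [0.28, 2.66], [-3.11, 3.11]. Speed limits (rad/s): [2.57, 2.57, 3.14, 3.14, 3.14, 3.14].

### API

Orientations are given as [roll, pitch, yaw] about the fixed x, y, z axes, in that order (R = Rz(yaw) Ry(pitch) Rx(roll)).
In Python, from cell import robot, read_camera, camera_params, nets gives the robot as it stands. The module is installed in compiled form; this text tells all that it offers.
- The arm moves only by the tool step_arm, never from a script. Its argument "steps" is a list of rows, each an object of numbers: "x", "y", "z": the shift along the tool's x, y, z as a fraction of full scale; "rx", "ry", "rz": the turn, a rotation vector about the tool's x, y, z as a fraction of full scale; "claw": the opening, from -1 (shut) to 1 (fully open). In form: [{"x": .., "y": .., "z": .., "rx": .., "ry": .., "rz": .., "claw": ..}, ...]. A call has 1 to 12 rows; each row is the pose to reach, as a shift and turn from the pose commanded when the call began, along the tool's axes at that moment; what a row does not reach only later rows make up. Full scale, the value 1, is 750 mm for a shift and pi/4 rad for a turn. A row lasts 1/12 s, in which the tool goes at most 41.7 mm and 7.16 degrees, less where a joint would pass 70% of its speed; a pose out of reach is approached as far as the arm can. A call with a number of a shift or a turn outside -1 to 1 is refused whole. A call with a gripper value outside its range is refused whole. The fingers move at their own pace and stop on an object; "squeeze" is the grip in N (left out, the last holds). Time passes only in rows, so rows that repeat a pose let the fingers close. It gives the time, the measured TCP pose, the force, the opening and the grip force at its end, in the units of the state.
- robot.observe(): the state, without advancing time (a new reading comes with each control period).
- read_camera(name): name is "side" or "top"; returns (picture, depth): 480x640x3 uint8, blue, green, red; 480x640 float32, m along the optical axis (not along the pixel's ray), 0 where there is no reading.
- camera_params(name): a dict with "fx", "fy", "cx", "cy" (pixels), "k1" (the pictures are not rectified: a ray, as slopes to the right and down, at radius r is drawn at 1 + k1 r^2 times it, then the intrinsics apply), "R" (3x3) and "t" (3): a world point X has camera coordinates R X + t. Camera axes: x right, y down, z forward; pixel columns grow to the right and rows downward; lengths in m; the calibration is good to about 2 mm. A picture is of the moment at which its call begins. camera_params takes no time and is no camera call.
- robot.hand_in(): hands the job in; it is judged then, once.
Trained networks look in the newest picture that a camera, given by its name, has taken for a name from the list of things; names that differ only in an ending like _2 or _b are one class to them, and where a whole thing is asked for, a point or a joint stands for the part that bears it (a point fixed in the world has none). Each returns a list of dicts, best first, with "conf" (0 to 1); they miss things now and then, are a little off and sometimes report something else, mostly with a low value. They report only what shows in the picture. A call takes as long as a camera call.
- nets.masks_of(camera, query): "region" (480x640 bool, what is visible of it) and "box" ([left, top, right, bottom] in pixels, round what is visible of it).
- nets.landmark_of(camera, query): "pixel" ([row, column] in pixels: a listed point, or the origin of a listed thing).
The state is a dict: "time": time; "qpos": joint angles; "qvel": joint speeds; "joint_efforts": joint torques, N m; "tool_pos": TCP position; "tool_rot": TCP orientation; "contact_force": force on the tool from outside, world axes, zero at the start; "torque": the same for the moment, N m; "opening": finger opening in m; "grip_force": force on a finger pad.
Only numpy, scipy, OpenCV 4.12 (cv2) and the standard library are available. Lean on these libraries where they do the work, as an engineer would, in place of code of your own. Each camera call takes 0.05 s, during which the arm holds its last target. There are 200 camera calls.

## Working session

There is one attempt and no reset: what is moved stays moved. The work goes in short steps, Python scripts to look and compute and a tool call to move; the robot and the scene stay as the last step left them, time stands still between calls to the robot, and variables do not carry over. Pictures are saved under pics/ and viewed, at most 10 in all, crops included, and the job is handed in when it is done.

Besides the shell and the picture viewer there is one more tool, called after "Request:" as name(argument=value, ...) on one line, values as JSON. step_arm: Moves the arm, as the interface text tells. Its arguments: {"type":"object","properties":{"steps":{"type":"array","items":{"type":"object","properties":{"x":{"type":"number","minimum":-1,"maximum":1},"y":{"type":"number","minimum":-1,"maximum":1},"z":{"type":"number","minimum":-1,"maximum":1},"rx":{"type":"number","minimum":-1,"maximum":1},"ry":{"type":"number","minimum":-1,"maximum":1},"rz":{"type":"number","minimum":-1,"maximum":1},"claw":{"type":"number"}}}},"squeeze":{"type":"number"}},"required":["steps"]}

```bash
mkdir -p pics
cat > h.py <<'E'
import numpy as np, cv2
from cell import robot, read_camera, camera_params, nets
def ray(cam,px):
    p=camera_params(cam);r,c=px
    xd=np.array([(c-p['cx'])/p['fx'],(r-p['cy'])/p['fy']]);u=xd.copy()
    for _ in range(20): u=xd/(1+p['k1']*(u@u))
    R=np.array(p['R']);t=np.array(p['t'])
    return -R.T@t, R.T@np.array([u[0],u[1],1.])
def at_z(cam,px,z):
    o,d=ray(cam,px); return o+d*(z-o[2])/d[2]
def at_d(cam,px,dep):
    o,d=ray(cam,px); return o+d*dep
def cloud(cam,dep):
    p=camera_params(cam);r,c=np.mgrid[0:480,0:640]
    xd=np.stack([(c-p['cx'])/p['fx'],(r-p['cy'])/p['fy']],-1);u=xd.copy()
    for _ in range(20): u=xd/(1+p['k1']*(u**2).sum(-1,keepdims=True))
    R=np.array(p['R']);t=np.array(p['t'])
    P=np.concatenate([u,np.ones((480,640,1))],-1)*dep[...,None]
    return (P-t)@R
E
python3 - <<'E'
from h import *
H={'rotor_knob':None,'spindle_seat':.08,'rotor':0,'rotor_sleeve':.026,'centrifuge':0,'lid_tab':.225,'timer':0,'tape_roll':0,'reagent_carton':0}
H['rotor_knob']=.059
for cam in('top','side'):
    im,d=read_camera(cam);cv2.imwrite(f'pics/{cam}0.png',im)
    o,_=ray(cam,(240,320));print(cam,o.round(3))
    for q,z in H.items():
        for x in nets.landmark_of(cam,q)[:4 if q=='rotor_sleeve' else 2]:
            r,c=map(int,np.round(x['pixel'])); r=min(r,479);c=min(c,639)
            print(q,round(x['conf'],2),r,c,'z:',at_z(cam,x['pixel'],z).round(4),'d:',at_d(cam,x['pixel'],d[r,c]).round(3))
s=robot.observe();print(s['time'],s['tool_pos'],s['tool_rot'],s['opening'])
E
```

```text
top [-0.076 -0.35   1.711]
rotor_knob 0.75 261 256 z: [ 0.482  -0.0463  0.059 ] d: [ 0.478 -0.048  0.07 ]
spindle_seat 0.57 282 379 z: [ 0.4857 -0.4184  0.08  ] d: [ 0.475 -0.417  0.111]
rotor 0.63 269 254 z: [ 0.4735 -0.0352  0.    ] d: [ 0.249 -0.164  0.699]
rotor 0.57 283 379 z: [ 0.5084 -0.4207  0.    ] d: [ 0.476 -0.417  0.094]
rotor_sleeve 0.77 258 256 z: [ 0.5022 -0.0358  0.026 ] d: [ 0.511 -0.031 -0.001]
centrifuge 0.71 291 378 z: [ 0.4821 -0.4234  0.    ] d: [ 0.458 -0.42   0.075]
lid_tab 0.67 214 404 z: [ 0.6454 -0.447   0.225 ] d: [ 0.641 -0.446  0.235]
lid_tab 0.56 262 254 z: [ 0.4224 -0.0711  0.225 ] d: [ 0.476 -0.041  0.066]
timer 0.57 170 313 z: [ 0.8527 -0.1419  0.    ] d: [ 0.852 -0.142  0.001]
timer 0.51 257 192 z: [0.4721 0.1666 0.    ] d: [ 0.244 -0.049  0.713]
tape_roll 0.47 296 313 z: [ 0.426  -0.2318  0.    ] d: [ 0.426 -0.232  0.002]
tape_roll 0.37 258 259 z: [ 0.5134 -0.0416  0.    ] d: [ 0.493 -0.052  0.059]
reagent_carton 0.42 305 424 z: [ 0.4676 -0.5671  0.    ] d: [ 0.456 -0.562  0.038]
side [ 0.197 -1.249  1.139]
rotor_knob 0.86 271 287 z: [ 0.4802 -0.04
[... 297 characters left out ...]
z: [ 0.4984 -0.064   0.026 ] d: [ 0.504 -0.04   0.004]
centrifuge 0.74 385 335 z: [ 0.4947 -0.4184  0.    ] d: [ 0.47  -0.486  0.093]
centrifuge 0.23 160 347 z: [0.8848 0.5709 0.    ] d: [ 0.886  0.573 -0.002]
lid_tab 0.92 309 402 z: [ 0.6439 -0.4334  0.225 ] d: [ 0.643 -0.436  0.228]
timer 0.86 245 263 z: [0.4575 0.1657 0.    ] d: [0.453 0.141 0.02 ]
timer 0.61 312 404 z: [ 0.7556 -0.2449  0.    ] d: [ 0.64  -0.453  0.236]
tape_roll 0.83 336 289 z: [ 0.433  -0.2319  0.    ] d: [ 0.428 -0.253  0.024]
reagent_carton 0.71 438 351 z: [ 0.4799 -0.5685  0.    ] d: [ 0.357 -0.865  0.497]
1.0 [ 0.21784013 -0.47769123  0.22672378] [ 3.14152834e+00 -1.04691553e-05  4.27815873e-01] 0.09181522242613965
```

Run:
```python
from h import *
from scipy.optimize import least_squares
def circ(P):
    f=lambda q:np.hypot(P[:,0]-q[0],P[:,1]-q[1])-q[2]
    r=least_squares(f,[*P.mean(0)[:2],.03],loss='soft_l1',f_scale=.002);return r.x,len(P)
rows=[]
for cam in('top','side'):
    im,d=read_camera(cam);C=cloud(cam,d)
    np.save(f'{cam}_c.npy',C)
    ok=d>0
    def near(x,y,R,z0,z1):
        m=ok&(np.hypot(C[...,0]-x,C[...,1]-y)<R)&(C[...,2]>z0)&(C[...,2]<z1);return C[m]
    k=near(.48,-.047,.025,.062,.08);print(cam,'knob top',len(k),np.median(k,0).round(4),((k.max(0)+k.min(0))/2).round(4))
    s=near(.48,-.417,.03,.098,.12);print('nose',len(s),s.mean(0).round(4) if len(s) else '')
    s=near(.48,-.417,.03,.077,.09);print('flange',len(s),s.mean(0).round(4) if len(s) else '')
    r=near(.48,-.417,.1,.087,.096);r=r[np.hypot(r[:,0]-.48,r[:,1]+.417)>.055]
    q,n=circ(r);print('rim',q.round(4),n)
    if cam=='top': a=im[230:310,215:295];b=im[240:330,330:430]
    else: a=im[230:330,240:340];b=im[310:420,280:390]
    rows.append([cv2.resize(x,(400,300),interpolation=cv2.INTER_CUBIC) for x in (cv2.resize(a,(400,300),interpolation=cv2.INTER_CUBIC),cv2.resize(b,(400,300),interpolation=cv2.INTER_CUBIC))])
cv2.imwrite('pics/crops.png',np.vstack([np.hstack(r) for r in rows]))
```

```text
top knob top 40 [ 0.4689 -0.0506  0.0698] [ 0.4688 -0.0504  0.0694]
nose 15 [ 0.4794 -0.4145  0.1071]
flange 129 [ 0.4799 -0.4154  0.0815]
rim [ 0.4827 -0.4165  0.0723] 449
side knob top 64 [ 0.4712 -0.0476  0.0702] [ 0.4718 -0.0452  0.0692]
nose 26 [ 0.4834 -0.4171  0.1053]
flange 178 [ 0.4826 -0.4194  0.0816]
rim [ 0.4869 -0.4171  0.0718] 765
```

View pics/crops.png

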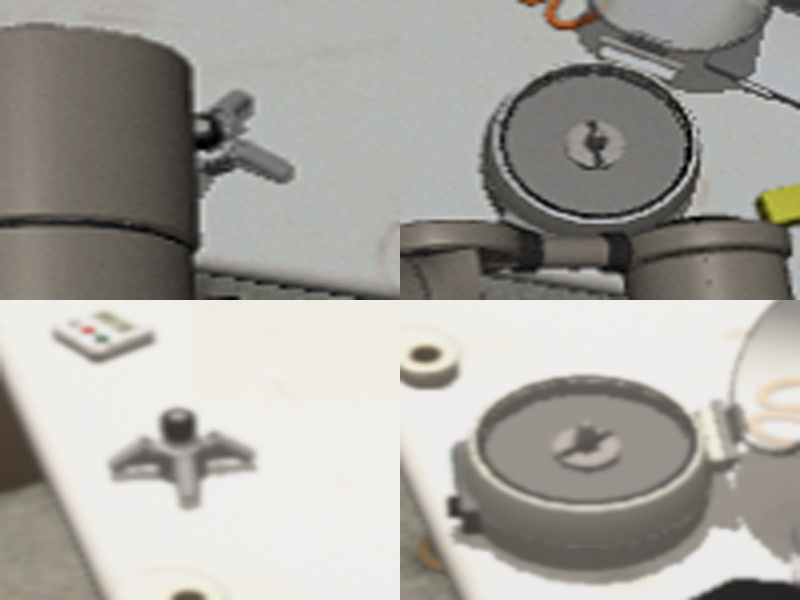

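View pics/side0.png

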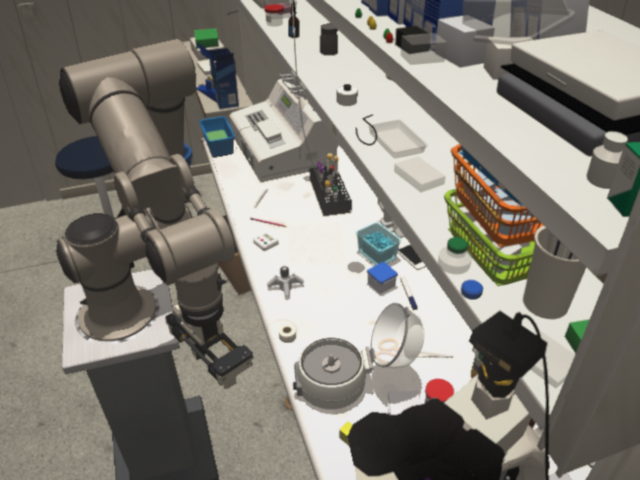

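The side view shows the rotor at about (row 281, col 286), clear of clutter. The centrifuge is at about (370, 333), the lid at (335, 398) and the timer and tape at (242, 265) and (330, 288). In the top view the arm hides part of the rotor, so I'll swing the arm left past it and measure it unobstructed.

Request:
step_arm(steps=[{"x": 0.576,"y": -0.614,"rz": 0.545},{"x": 0.576,"y": -0.614,"rz": 0.545},{"x": 0.576,"y": -0.614,"rz": 0.545},{"x": 0.576,"y": -0.614,"rz": 0.545},{"x": 0.576,"y": -0.614,"rz": 0.545},{"x": 0.576,"y": -0.614,"rz": 0.545},{"x": 0.576,"y": -0.614,"rz": 0.545},{"x": 0.576,"y": -0.614,"rz": 0.545},{"x": 0.576,"y": -0.614,"rz": 0.545},{"x": 0.576,"y": -0.614,"rz": 0.545},{"x": 0.576,"y": -0.614,"rz": 0.545},{"x": 0.576,"y": -0.614,"rz": 0.545}])

```text
$.steps[0]: bad value
```

Request:
step_arm(steps=[{"x": 0.576,"y": -0.614,"z": 0,"rx": 0,"ry": 0,"rz": 0.545,"claw": 1},{"x": 0.576,"y": -0.614,"z": 0,"rx": 0,"ry": 0,"rz": 0.545,"claw": 1},{"x": 0.576,"y": -0.614,"z": 0,"rx": 0,"ry": 0,"rz": 0.545,"claw": 1},{"x": 0.576,"y": -0.614,"z": 0,"rx": 0,"ry": 0,"rz": 0.545,"claw": 1},{"x": 0.576,"y": -0.614,"z": 0,"rx": 0,"ry": 0,"rz": 0.545,"claw": 1},{"x": 0.576,"y": -0.614,"z": 0,"rx": 0,"ry": 0,"rz": 0.545,"claw": 1},{"x": 0.576,"y": -0.614,"z": 0,"rx": 0,"ry": 0,"rz": 0.545,"claw": 1},{"x": 0.576,"y": -0.614,"z": 0,"rx": 0,"ry": 0,"rz": 0.545,"claw": 1},{"x": 0.576,"y": -0.614,"z": 0,"rx": 0,"ry": 0,"rz": 0.545,"claw": 1},{"x": 0.576,"y": -0.614,"z": 0,"rx": 0,"ry": 0,"rz": 0.545,"claw": 1},{"x": 0.576,"y": -0.614,"z": 0,"rx": 0,"ry": 0,"rz": 0.545,"claw": 1},{"x": 0.576,"y": -0.614,"z": 0,"rx": 0,"ry": 0,"rz": 0.545,"claw": 1}])

```text
time: 2.1
tool_pos: [0.3777, -0.0029, 0.2271]
tool_rot: [3.141, -0.001, -0.0]
contact_force: [0.9, -0.1, 0.6]
opening: 0.0917
grip_force: 0.0
```

Request:
step_arm(steps=[{"x": 0.03,"y": -0.19,"z": 0,"rx": 0,"ry": 0,"rz": 0,"claw": 1},{"x": 0.03,"y": -0.19,"z": 0,"rx": 0,"ry": 0,"rz": 0,"claw": 1},{"x": 0.03,"y": -0.19,"z": 0,"rx": 0,"ry": 0,"rz": 0,"claw": 1},{"x": 0.03,"y": -0.19,"z": 0,"rx": 0,"ry": 0,"rz": 0,"claw": 1},{"x": 0.03,"y": -0.19,"z": 0,"rx": 0,"ry": 0,"rz": 0,"claw": 1},{"x": 0.03,"y": -0.19,"z": 0,"rx": 0,"ry": 0,"rz": 0,"claw": 1}])

```text
time: 2.6
tool_pos: [0.3998, 0.1384, 0.2265]
tool_rot: [3.141, 0.0, 0.003]
contact_force: [-0.3, 0.2, 0.7]
opening: 0.0913
grip_force: 0.0
```

```bash
cat > m.py <<'E'
from h import *
def patch(cam,im,x,y,z,half,n=390):
    # rectified bird's-eye patch on plane z: up=+x, left=+y
    g=np.linspace(half,-half,n);X,Y=np.meshgrid(x+g,y+g,indexing='ij')
    p=camera_params(cam);P=np.stack([X,Y,np.full_like(X,z)],-1)@np.array(p['R']).T+np.array(p['t'])
    u=P[...,:2]/P[...,2:];u=u*(1+p['k1']*(u**2).sum(-1,keepdims=True))
    return cv2.remap(im,(u[...,0]*p['fx']+p['cx']).astype('f4'),(u[...,1]*p['fy']+p['cy']).astype('f4'),cv2.INTER_CUBIC)
E
python3 - <<'E'
from m import *
out=[]
for cam in('top','side'):
    ims=[];ds=[]
    for i in range(4):
        im,d=read_camera(cam);ims.append(im.astype('f4'));ds.append(np.where(d>0,d,np.nan))
    im=np.mean(ims,0).astype('uint8');d=np.nan_to_num(np.nanmedian(ds,0));C=cloud(cam,d)
    cv2.imwrite(f'pics/{cam}1.png',im);np.save(f'{cam}_c.npy',C)
    for q,z in(('rotor_knob',.059),('rotor',0),('rotor_sleeve',.026),('spindle_seat',.08)):
        for x in nets.landmark_of(cam,q)[:2]: print(cam,q,round(x['conf'],2),np.round(x['pixel'],1),at_z(cam,x['pixel'],z).round(4))
    k=C[(np.hypot(C[...,0]-.472,C[...,1]+.047)<.025)&(C[...,2]>.064)&(C[...,2]<.08)]
    print('knob',len(k),k.mean(0).round(4),((k.max(0)+k.min(0))/2).round(4))
    k=C[(np.hypot(C[...,0]-.472,C[...,1]+.047)<.07)&(C[...,2]>.008)&(C[...,2]<.045)]
    c=np.array([.471,-.047]);v=k[:,:2]-c;r=np.hypot(*v.T);a=np.arctan2(v[:,1],v[:,0]);m=r>.03
    print('rotor ang',len(k),np.angle(np.exp(4j*a[m]).sum())/4,np.sort(np.degrees(a[m])).round()[::3])
    out.append(np.hstack([patch(cam,im,.471,-.047,.026,.07),patch(cam,im,.483,-.417,.083,.03)]))
cv2.imwrite('pics/bev1.png',cv2.resize(np.vstack(out),(600,600)))
E
```

```text
top rotor_knob 0.8 [263.2 255.2] [ 0.4739 -0.0453  0.059 ]
top rotor_knob 0.56 [258.8 259.9] [ 0.4905 -0.0557  0.059 ]
top rotor 0.67 [270.5 251.4] [ 0.4678 -0.0287  0.    ]
top rotor_sleeve 0.84 [257.2 262.6] [ 0.5087 -0.0567  0.026 ]
top spindle_seat 0.66 [285.1 379.5] [ 0.4755 -0.4208  0.08  ]
knob 56 [ 0.4692 -0.0463  0.0698] [ 0.4695 -0.0465  0.0698]
rotor ang 303 -0.16091482253725675 [-179. -115. -112. -111. -109. -107. -107. -105. -104. -103. -101. -100.
  -97.  -96.  -95.  -92.  -68.  -19.  -17.  -16.  -14.  -11.   -8.   -6.
   -3.    0.   73.   78.   80.   83.   85.   86.   89.   90.   92.   93.
   95.  160.  161.  163.  165.  167.  168.  170.  170.  171.  173.  174.
  174.  175.  177.  178.  179.]
side rotor_knob 0.85 [270.9 285. ] [ 0.4756 -0.0424  0.059 ]
side rotor 0.92 [287.6 285.7] [ 0.4736 -0.0473  0.    ]
side rotor_sleeve 0.71 [279.  294.8] [ 0.5014 -0.0482  0.026 ]
side spindle_seat 0.75 [362.3 330.5] [ 0.4855 -0.4114  0.08  ]
side spindle_seat 0.56 [243.6 263.2] [0.4415 0.0709 0.08  ]
knob 61 [ 0.4709 -0.0462  0.0702] [ 0.4718 -0.044   0.0691]
rotor ang 367 -0.16622809765905083 [-111. -111. -107. -107. -107. -106. -103. -103. -102. -101. -100.  -99.
  -97.  -97.  -96.  -94.  -93.  -92.  -90.  -88.  -17.  -16.  -15.  -13.
  -13.  -12.  -12.  -12.  -11.  -11.  -11.  -10.   -9.   -8.   -7.   -6.
   -5.   -3.   -2.   -1.  157.  161.  164.  166.  168.  169.  170.  171.
  172.  172.  173.  174.  174.  175.  176.  179.]
```

View pics/bev1.png

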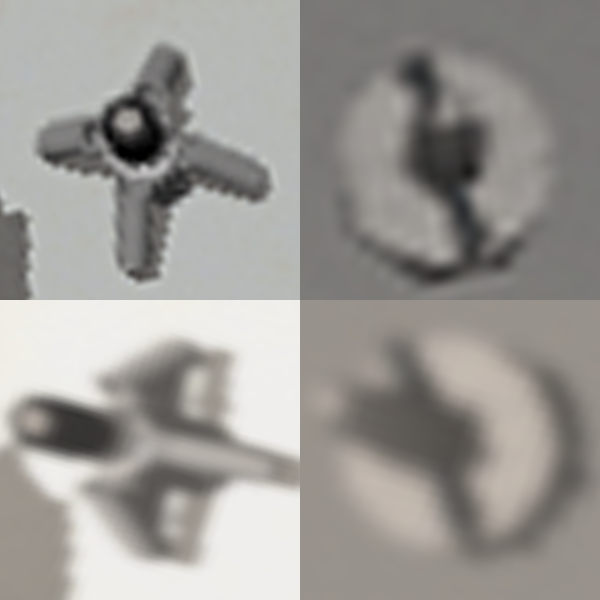

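The bird's-eye patches show the rotor's four sleeves turned about −10°. The pin runs from about (418,68) to (472,248) in the top patch and (400,345) to (472,545) in the side patch, so it is turned about +18°. Next I'll hover over the knob.

Request:
step_arm(steps=[{"x": 0.0933,"y": 0.2463,"z": 0.08,"rx": 0,"ry": 0,"rz": 0,"claw": 1},{"x": 0.0933,"y": 0.2463,"z": 0.08,"rx": 0,"ry": 0,"rz": 0,"claw": 1},{"x": 0.0933,"y": 0.2463,"z": 0.08,"rx": 0,"ry": 0,"rz": 0,"claw": 1},{"x": 0.0933,"y": 0.2463,"z": 0.08,"rx": 0,"ry": 0,"rz": 0,"claw": 1},{"x": 0.0933,"y": 0.2463,"z": 0.08,"rx": 0,"ry": 0,"rz": 0,"claw": 1},{"x": 0.0933,"y": 0.2463,"z": 0.08,"rx": 0,"ry": 0,"rz": 0,"claw": 1},{"x": 0.0933,"y": 0.2463,"z": 0.08,"rx": 0,"ry": 0,"rz": 0,"claw": 1},{"x": 0.0933,"y": 0.2463,"z": 0.08,"rx": 0,"ry": 0,"rz": 0,"claw": 1}])

```text
time: 4.07
tool_pos: [0.4697, -0.047, 0.1666]
tool_rot: [-3.141, 0.001, -0.001]
contact_force: [0.5, 0.5, 0.7]
opening: 0.0917
grip_force: 0.0
```

```bash
cat > pin.py <<'E'
from m import *
def pinfit(cam,n=4,x0=.4825,y0=-.4155,z=.0855):
    im=np.mean([read_camera(cam)[0].astype('f4') for _ in range(n)],0).mean(-1)
    B=cv2.remap if 0 else None
    N=301;half=.03;D=patch(cam,im.astype('f4'),x0,y0,z,half,N)
    g=np.linspace(half,-half,N);X,Y=np.meshgrid(g,g,indexing='ij')
    best=[]
    for a in np.arange(-.3,1.0,.01):
        for ox in np.arange(-.003,.0031,.001):
            for oy in np.arange(-.003,.0031,.001):
                u=(X-ox)*np.cos(a)+(Y-oy)*np.sin(a);v=-(X-ox)*np.sin(a)+(Y-oy)*np.cos(a)
                rr=(abs(u)>.010)&(abs(u)<.018)
                i=rr&(abs(v)<.0025);o=rr&(abs(v)>.005)&(abs(v)<.009)
                best.append((D[o].mean()-D[i].mean(),a,ox+x0,oy+y0))
    return sorted(best)[::-1]
if __name__=='__main__':
    for cam in('top','side'):
        b=np.array(pinfit(cam)[:15]);print(cam,b[0].round(3),b.mean(0).round(4))
E
python3 pin.py; python3 -c "
from cell import robot;s=robot.observe();print(s['time'],s['tool_pos'],s['tool_rot'])"
```

```text
top [84.456  0.3    0.482 -0.416] [83.7876  0.3027  0.4818 -0.4156]
side [62.196  0.35   0.486 -0.416] [61.6757  0.3427  0.4847 -0.416 ]
4.4667 [ 0.46997866 -0.04659682  0.16701976] [ 3.14135958e+00 -5.74908393e-04  9.60298308e-04]
```

Request:
step_arm(steps=[{"x": 0,"y": 0,"z": 0.05,"rx": 0,"ry": 0,"rz": 0,"claw": 1},{"x": 0,"y": 0,"z": 0.1,"rx": 0,"ry": 0,"rz": 0,"claw": 1},{"x": 0,"y": 0,"z": 0.13,"rx": 0,"ry": 0,"rz": 0,"claw": 1},{"x": 0,"y": 0,"z": 0.15,"rx": 0,"ry": 0,"rz": 0,"claw": 1},{"x": 0,"y": 0,"z": 0.157,"rx": 0,"ry": 0,"rz": 0,"claw": 1},{"x": 0,"y": 0,"z": 0.157,"rx": 0,"ry": 0,"rz": 0,"claw": 1},{"x": 0,"y": 0,"z": 0.157,"rx": 0,"ry": 0,"rz": 0,"claw": -1},{"x": 0,"y": 0,"z": 0.157,"rx": 0,"ry": 0,"rz": 0,"claw": -1},{"x": 0,"y": 0,"z": 0.157,"rx": 0,"ry": 0,"rz": 0,"claw": -1},{"x": 0,"y": 0,"z": 0.157,"rx": 0,"ry": 0,"rz": 0,"claw": -1},{"x": 0,"y": 0,"z": 0.157,"rx": 0,"ry": 0,"rz": 0,"claw": -1},{"x": 0,"y": 0,"z": 0.157,"rx": 0,"ry": 0,"rz": 0,"claw": -1}], squeeze=40)

```text
time: 5.47
tool_pos: [0.4702, -0.0472, 0.0494]
tool_rot: [3.141, -0.001, -0.0]
contact_force: [0.7, 0.7, 0.2]
opening: 0.0563
grip_force: 0.0
```

Request:
step_arm(steps=[{"x": 0,"y": 0,"z": 0,"rx": 0,"ry": 0,"rz": 0,"claw": -1},{"x": 0,"y": 0,"z": 0,"rx": 0,"ry": 0,"rz": 0,"claw": -1},{"x": 0,"y": 0,"z": 0,"rx": 0,"ry": 0,"rz": 0,"claw": -1},{"x": 0,"y": 0,"z": 0,"rx": 0,"ry": 0,"rz": 0,"claw": -1},{"x": 0,"y": 0,"z": 0,"rx": 0,"ry": 0,"rz": 0,"claw": -1},{"x": 0,"y": 0,"z": 0,"rx": 0,"ry": 0,"rz": 0,"claw": -1},{"x": 0,"y": 0,"z": 0,"rx": 0,"ry": 0,"rz": 0,"claw": -1},{"x": 0,"y": 0,"z": 0,"rx": 0,"ry": 0,"rz": 0,"claw": -1}])

```text
time: 6.13
tool_pos: [0.4699, -0.0472, 0.0488]
tool_rot: [-3.142, 0.0, -0.0]
contact_force: [-0.0, 0.5, -1.1]
opening: 0.0233
grip_force: 39.7
```

Request:
step_arm(steps=[{"x": 0,"y": 0,"z": -0.03,"rx": 0,"ry": 0,"rz": 0,"claw": -1},{"x": 0,"y": 0,"z": -0.08,"rx": 0,"ry": 0,"rz": 0,"claw": -1},{"x": 0.01,"y": 0.03,"z": -0.13,"rx": 0,"ry": 0,"rz": -0.1,"claw": -1},{"x": 0.015,"y": 0.07,"z": -0.17,"rx": 0,"ry": 0,"rz": -0.22,"claw": -1},{"x": 0.017,"y": 0.11,"z": -0.188,"rx": 0,"ry": 0,"rz": -0.34,"claw": -1},{"x": 0.017,"y": 0.15,"z": -0.188,"rx": 0,"ry": 0,"rz": -0.46,"claw": -1},{"x": 0.017,"y": 0.19,"z": -0.188,"rx": 0,"ry": 0,"rz": -0.56,"claw": -1},{"x": 0.017,"y": 0.23,"z": -0.188,"rx": 0,"ry": 0,"rz": -0.618,"claw": -1},{"x": 0.017,"y": 0.26,"z": -0.188,"rx": 0,"ry": 0,"rz": -0.618,"claw": -1},{"x": 0.017,"y": 0.27,"z": -0.188,"rx": 0,"ry": 0,"rz": -0.618,"claw": -1},{"x": 0.017,"y": 0.27,"z": -0.188,"rx": 0,"ry": 0,"rz": -0.618,"claw": -1},{"x": 0.017,"y": 0.27,"z": -0.188,"rx": 0,"ry": 0,"rz": -0.618,"claw": -1}])

```text
time: 7.13
tool_pos: [0.4822, -0.249, 0.1893]
tool_rot: [-3.14, 0.0, 0.484]
contact_force: [-0.0, 0.3, -3.2]
opening: 0.0234
grip_force: 39.7
```

Run:
```python
from m import *
s=robot.observe();p=s['tool_pos'];print(s['time'],p.round(4) if hasattr(p,'round') else p,s['tool_rot'],s['opening'],s['contact_force'])
z0=p[2]-.049;x,y=p[:2];out=[]
for cam in('top','side'):
    ims=[];ds=[]
    for i in range(4):
        im,d=read_camera(cam);ims.append(im.astype('f4'));ds.append(np.where(d>0,d,np.nan))
    im=np.mean(ims,0).astype('uint8');C=cloud(cam,np.nan_to_num(np.nanmedian(ds,0)))
    np.save(f'{cam}_held.npy',C);cv2.imwrite(f'pics/{cam}2.png',im)
    k=C[(np.hypot(C[...,0]-x,C[...,1]-y)<.07)&(C[...,2]>z0+.005)&(C[...,2]<z0+.040)]
    v=k[:,:2]-[x,y];r=np.hypot(*v.T);a=np.arctan2(v[:,1],v[:,0]);m=r>.035
    print(cam,m.sum(),np.angle(np.exp(4j*a[m]).sum())/4,np.sort(np.degrees(a[m])).round()[::6],'zmin,max',k[:,2].min()-z0,k[:,2].max()-z0)
    out.append(np.hstack([patch(cam,im,x,y,z0+.026,.08),patch(cam,im,.483,-.416,.0855,.05)]))
cv2.imwrite('pics/bev2.png',cv2.resize(np.vstack(out),(600,600)))
```

```text
7.1333 [ 0.4822 -0.249   0.1893] [-3.13965860e+00  4.77456494e-04  4.84219054e-01] 0.023362632236573908 [-2.57647816e-03  2.77050322e-01 -3.17326413e+00]
top 84 0.2987796723779696 [-175. -170. -167. -164. -162. -160. -158. -154.  -81.  -79.  -76.  -67.
  115.  117.] zmin,max 0.007815546427905912 0.039988749458217704
side 159 0.33868005701876425 [-175. -168. -165. -163. -161. -159. -158. -157. -156. -154.  -78.  -78.
  -76.  -74.  -73.  -71.  -69.  -67.  -65.  -62.  -57.   14.   22.  109.
  112.  114.  115.] zmin,max 0.00576422019079495 0.039842961603250376
```

View pics/bev2.png

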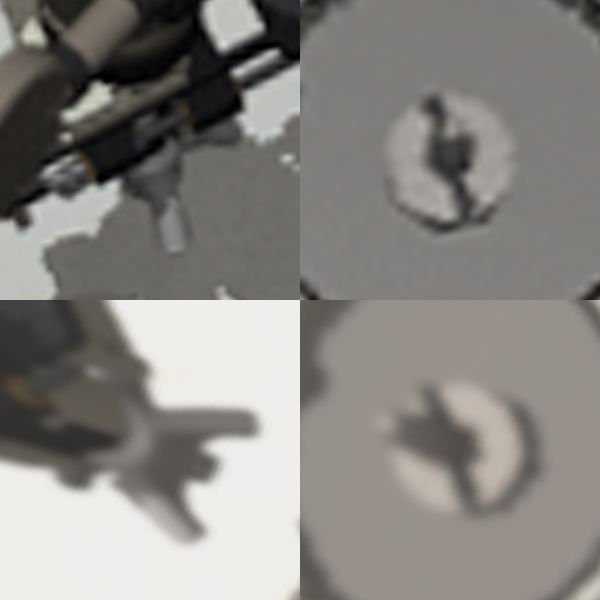

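In the hand the rotor reads 0.30 (top) and 0.34 (side). The same cameras read the pin at 0.30 and 0.34, so the two are aligned. Next I'll move over the spindle.

Request:
step_arm(steps=[{"x": -0.017,"y": 0.033,"z": 0,"rx": 0,"ry": 0,"rz": 0,"claw": -1},{"x": -0.041,"y": 0.08,"z": 0,"rx": 0,"ry": 0,"rz": 0,"claw": -1},{"x": -0.065,"y": 0.126,"z": 0,"rx": 0,"ry": 0,"rz": 0,"claw": -1},{"x": -0.085,"y": 0.165,"z": 0,"rx": 0,"ry": 0,"rz": 0,"claw": -1},{"x": -0.098,"y": 0.19,"z": 0,"rx": 0,"ry": 0,"rz": 0,"claw": -1},{"x": -0.1024,"y": 0.1982,"z": 0,"rx": 0,"ry": 0,"rz": 0,"claw": -1},{"x": -0.1024,"y": 0.1982,"z": 0.01,"rx": 0,"ry": 0,"rz": 0,"claw": -1},{"x": -0.1024,"y": 0.1982,"z": 0.02,"rx": 0,"ry": 0,"rz": 0,"claw": -1},{"x": -0.1024,"y": 0.1982,"z": 0.03,"rx": 0,"ry": 0,"rz": 0,"claw": -1},{"x": -0.1024,"y": 0.1982,"z": 0.036,"rx": 0,"ry": 0,"rz": 0,"claw": -1},{"x": -0.1024,"y": 0.1982,"z": 0.036,"rx": 0,"ry": 0,"rz": 0,"claw": -1}])

```text
time: 8.45
tool_pos: [0.4838, -0.4152, 0.1613]
tool_rot: [-3.138, 0.001, 0.487]
contact_force: [-0.5, -0.6, -4.1]
opening: 0.023
grip_force: 39.7
```

Run:
```python
from m import *
s=robot.observe();print(s['time'],s['tool_pos'],s['tool_rot'],s['contact_force'],s['torque'])
out=[]
for cam,(r0,r1,c0,c1) in(('top',(240,315,330,430)),('side',(310,400,275,395))):
    im,_=read_camera(cam);out.append(cv2.resize(im[r0:r1,c0:c1],(400,300),interpolation=cv2.INTER_CUBIC))
cv2.imwrite('pics/over.png',np.hstack(out))
```

```text
8.45 [ 0.48379449 -0.41515261  0.16130962] [-3.13841428e+00  7.37327928e-04  4.86579439e-01] [-0.50730309 -0.62366116 -4.05256082] [ 0.00253624 -0.01845186  0.00460031]
```

View pics/over.png

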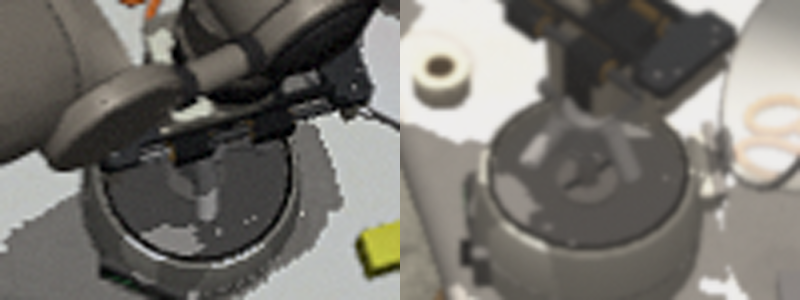

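Request:
step_arm(steps=[{"x": -0.0007,"y": 0.0012,"z": 0.004,"rx": 0,"ry": 0,"rz": 0,"claw": -1},{"x": -0.0007,"y": 0.0012,"z": 0.008,"rx": 0,"ry": 0,"rz": 0,"claw": -1},{"x": -0.0007,"y": 0.0012,"z": 0.012,"rx": 0,"ry": 0,"rz": 0,"claw": -1},{"x": -0.0007,"y": 0.0012,"z": 0.016,"rx": 0,"ry": 0,"rz": 0,"claw": -1},{"x": -0.0007,"y": 0.0012,"z": 0.02,"rx": 0,"ry": 0,"rz": 0,"claw": -1},{"x": -0.0007,"y": 0.0012,"z": 0.023,"rx": 0,"ry": 0,"rz": 0,"claw": -1},{"x": -0.0007,"y": 0.0012,"z": 0.023,"rx": 0,"ry": 0,"rz": 0,"claw": -1}])

```text
time: 9.13
tool_pos: [0.4837, -0.4178, 0.145]
tool_rot: [-3.14, 0.0, 0.485]
contact_force: [-0.8, -0.3, -3.8]
opening: 0.0231
grip_force: 39.7
```

Request:
step_arm(steps=[{"x": 0.0004,"y": -0.0008,"z": 0.003,"rx": 0,"ry": 0,"rz": 0,"claw": -1},{"x": 0.0004,"y": -0.0008,"z": 0.006,"rx": 0,"ry": 0,"rz": 0,"claw": -1},{"x": 0.0004,"y": -0.0008,"z": 0.009,"rx": 0,"ry": 0,"rz": 0,"claw": -1},{"x": 0.0004,"y": -0.0008,"z": 0.01,"rx": 0,"ry": 0,"rz": 0,"claw": -1},{"x": 0.0004,"y": -0.0008,"z": 0.01,"rx": 0,"ry": 0,"rz": 0,"claw": -1}])

```text
time: 9.55
tool_pos: [0.4839, -0.4173, 0.1379]
tool_rot: [-3.141, 0.0, 0.485]
contact_force: [-0.7, -0.2, -3.9]
opening: 0.0236
grip_force: 39.7
```

Request:
step_arm(steps=[{"x": 0,"y": 0,"z": 0.002,"rx": 0,"ry": 0,"rz": 0,"claw": -1},{"x": 0,"y": 0,"z": 0.004,"rx": 0,"ry": 0,"rz": 0,"claw": -1},{"x": 0,"y": 0,"z": 0.006,"rx": 0,"ry": 0,"rz": 0,"claw": -1},{"x": 0,"y": 0,"z": 0.008,"rx": 0,"ry": 0,"rz": 0,"claw": -1},{"x": 0,"y": 0,"z": 0.0095,"rx": 0,"ry": 0,"rz": 0,"claw": -1},{"x": 0,"y": 0,"z": 0.0095,"rx": 0,"ry": 0,"rz": 0,"claw": -1}])

```text
time: 10.05
tool_pos: [0.4839, -0.4173, 0.1307]
tool_rot: [-3.141, 0.0, 0.485]
contact_force: [-0.0, 0.2, -3.6]
opening: 0.0227
grip_force: 39.7
```

Request:
step_arm(steps=[{"x": 0,"y": 0,"z": 0.001,"rx": 0,"ry": 0,"rz": 0,"claw": -1},{"x": 0,"y": 0,"z": 0.002,"rx": 0,"ry": 0,"rz": 0,"claw": -1},{"x": 0,"y": 0,"z": 0.003,"rx": 0,"ry": 0,"rz": 0,"claw": -1},{"x": 0,"y": 0,"z": 0.003,"rx": 0,"ry": 0,"rz": 0,"claw": -1},{"x": 0,"y": 0,"z": 0.003,"rx": 0,"ry": 0,"rz": 0,"claw": -1}])

```text
time: 10.47
tool_pos: [0.484, -0.4174, 0.1289]
tool_rot: [3.141, -0.0, 0.485]
contact_force: [-0.5, 0.5, -2.7]
opening: 0.0233
grip_force: 39.7
```

Request:
step_arm(steps=[{"x": 0,"y": 0,"z": 0.0007,"rx": 0,"ry": 0,"rz": 0,"claw": -1},{"x": 0,"y": 0,"z": 0.0014,"rx": 0,"ry": 0,"rz": 0,"claw": -1},{"x": 0,"y": 0,"z": 0.0014,"rx": 0,"ry": 0,"rz": 0,"claw": -1},{"x": 0,"y": 0,"z": 0.0014,"rx": 0,"ry": 0,"rz": 0,"claw": -1}])

```text
time: 10.8
tool_pos: [0.4841, -0.4175, 0.1287]
tool_rot: [3.141, -0.0, 0.485]
contact_force: [-1.8, 1.8, 5.4]
opening: 0.023
grip_force: 39.8
```

Request:
step_arm(steps=[{"x": 0,"y": 0,"z": -0.001,"rx": 0,"ry": 0,"rz": 0,"claw": 1},{"x": 0,"y": 0,"z": -0.001,"rx": 0,"ry": 0,"rz": 0,"claw": 1},{"x": 0,"y": 0,"z": -0.001,"rx": 0,"ry": 0,"rz": 0,"claw": 1},{"x": 0,"y": 0,"z": -0.001,"rx": 0,"ry": 0,"rz": 0,"claw": 1},{"x": 0,"y": 0,"z": -0.001,"rx": 0,"ry": 0,"rz": 0,"claw": 1},{"x": 0,"y": 0,"z": -0.001,"rx": 0,"ry": 0,"rz": 0,"claw": 1},{"x": 0,"y": 0,"z": -0.02,"rx": 0,"ry": 0,"rz": 0,"claw": 1},{"x": 0,"y": 0,"z": -0.06,"rx": 0,"ry": 0,"rz": 0,"claw": 1},{"x": 0,"y": 0,"z": -0.1,"rx": 0,"ry": 0,"rz": 0,"claw": 1},{"x": 0,"y": 0,"z": -0.14,"rx": 0,"ry": 0,"rz": 0,"claw": 1},{"x": 0,"y": 0,"z": -0.14,"rx": 0,"ry": 0,"rz": 0,"claw": 1}])

```text
time: 11.72
tool_pos: [0.4858, -0.4193, 0.2399]
tool_rot: [3.13, -0.003, 0.485]
contact_force: [0.8, 0.4, 1.1]
opening: 0.0899
grip_force: 0.0
```

```bash
cat > st.py <<'E'
from m import *
def look(name,x=.4835,y=-.4165,z0=.08):
    s=robot.observe();print(s['time'],np.round(s['tool_pos'],4),np.round(s['tool_rot'],3),s['opening'])
    out=[]
    for cam,(r0,r1,c0,c1) in(('top',(240,315,330,430)),('side',(310,400,275,395))):
        im,d=read_camera(cam);C=cloud(cam,d)
        k=C[(np.hypot(C[...,0]-x,C[...,1]-y)<.016)&(C[...,2]>z0+.055)&(C[...,2]<z0+.09)]
        if len(k):print(cam,'knob top',len(k),k.mean(0).round(4),np.median(k[:,2]))
        k=C[(np.hypot(C[...,0]-x,C[...,1]-y)<.06)&(C[...,2]>z0+.006)&(C[...,2]<z0+.045)]
        v=k[:,:2]-[x,y];r=np.hypot(*v.T);a=np.arctan2(v[:,1],v[:,0]);m=r>.035
        print('ang',m.sum(),np.angle(np.exp(4j*a[m]).sum())/4,np.histogram(np.degrees(a[m]),np.arange(-180,181,15))[0])
        out.append(cv2.resize(im[r0:r1,c0:c1],(400,300),interpolation=cv2.INTER_CUBIC))
    cv2.imwrite(f'pics/{name}.png',np.hstack(out))
E
python3 -c "from st import *;look('rel')"
```

```text
11.7167 [ 0.4858 -0.4193  0.2399] [ 3.13e+00 -3.00e-03  4.85e-01] 0.0898734424809613
top knob top 70 [ 0.4808 -0.4141  0.1495] 0.1496360129232274
ang 129 0.29212604697865835 [27 22  0  0  0  0 15 12  0  0  0  0  1  5  0  0  0  0  7 38  2  0  0  0]
side knob top 125 [ 0.4834 -0.4181  0.1477] 0.14939180534626956
ang 227 0.31689382578561176 [14 56  1  0  0  0 27 47  2  0  0  0 27 18  0  0  0  0  7 27  1  0  0  0]
```

View pics/rel.png

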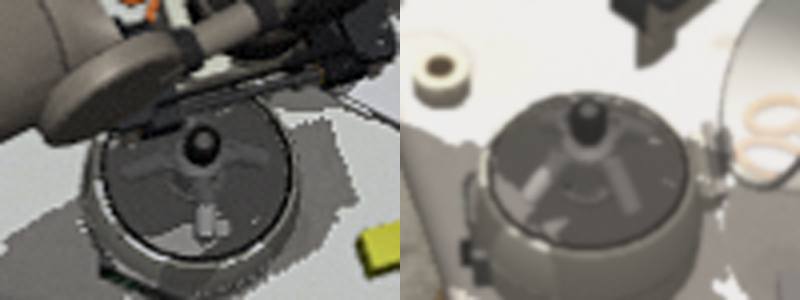

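Both cameras put the knob top at z = 0.1495, so the rotor is fully home and released, with its sleeves at about 18° modulo 90. I'll shut the gripper, square it up and position it over the front gap.

Request:
step_arm(steps=[{"x": -0.0224,"y": -0.0834,"z": 0,"rx": 0,"ry": 0,"rz": 0.1,"claw": -1},{"x": -0.0224,"y": -0.0834,"z": 0,"rx": 0,"ry": 0,"rz": 0.2,"claw": -1},{"x": -0.0224,"y": -0.0834,"z": 0,"rx": 0,"ry": 0,"rz": 0.3,"claw": -1},{"x": -0.0224,"y": -0.0834,"z": 0,"rx": 0,"ry": 0,"rz": 0.4,"claw": -1},{"x": -0.0224,"y": -0.0834,"z": 0,"rx": 0,"ry": 0,"rz": 0.5,"claw": -1},{"x": -0.0224,"y": -0.0834,"z": 0,"rx": 0,"ry": 0,"rz": 0.618,"claw": -1},{"x": -0.0224,"y": -0.0834,"z": 0,"rx": 0,"ry": 0,"rz": 0.618,"claw": -1},{"x": -0.0224,"y": -0.0834,"z": 0,"rx": 0,"ry": 0,"rz": 0.618,"claw": -1},{"x": -0.0224,"y": -0.0834,"z": 0,"rx": 0,"ry": 0,"rz": 0.618,"claw": -1},{"x": -0.0224,"y": -0.0834,"z": 0,"rx": 0,"ry": 0,"rz": 0.618,"claw": -1},{"x": -0.0224,"y": -0.0834,"z": 0,"rx": 0,"ry": 0,"rz": 0.618,"claw": -1},{"x": -0.0224,"y": -0.0834,"z": 0,"rx": 0,"ry": 0,"rz": 0.618,"claw": -1}])

```text
time: 12.82
tool_pos: [0.4399, -0.3699, 0.2327]
tool_rot: [-3.142, 0.0, 0.0]
contact_force: [-0.6, -0.2, 0.5]
opening: 0.0163
grip_force: 0.0
```

```bash
python3 -c "from st import *;look('pre')"
```

```text
12.8167 [ 0.4399 -0.3699  0.2327] [-3.142  0.     0.   ] 0.016308078441111037
top knob top 8 [ 0.4851 -0.4189  0.1502] 0.1499534953888725
ang 89 0.30179892479023024 [27 22  0  0  0  0  0  0  0  0  0  0  0  0  0  0  0  0 10 29  1  0  0  0]
side knob top 124 [ 0.4832 -0.4179  0.1476] 0.14942622023295776
ang 219 0.3133334661439633 [16 49  0  0  0  0 28 44  2  0  0  0 26 17  2  0  0  0  8 27  0  0  0  0]
```

Request:
step_arm(steps=[{"x": 0,"y": 0,"z": 0.05,"rx": 0,"ry": 0,"rz": 0,"claw": -1},{"x": 0,"y": 0,"z": 0.1,"rx": 0,"ry": 0,"rz": 0,"claw": -1},{"x": 0,"y": 0,"z": 0.14,"rx": 0,"ry": 0,"rz": 0,"claw": -1},{"x": 0,"y": 0,"z": 0.165,"rx": 0,"ry": 0,"rz": 0,"claw": -1},{"x": 0,"y": 0,"z": 0.178,"rx": 0,"ry": 0,"rz": 0,"claw": -1},{"x": 0,"y": 0,"z": 0.178,"rx": 0,"ry": 0,"rz": 0,"claw": -1},{"x": 0,"y": 0,"z": 0.178,"rx": 0,"ry": 0,"rz": 0,"claw": -1}])

```text
time: 13.5
tool_pos: [0.4403, -0.3702, 0.0999]
tool_rot: [3.141, -0.0, -0.0]
contact_force: [0.4, -0.3, 0.6]
opening: 0.0007
grip_force: 0.0
```

```bash
python3 -c "from st import *;look('down')"
```

```text
13.5 [ 0.4403 -0.3702  0.0999] [ 3.141 -0.    -0.   ] 0.0006879068879909684
top knob top 1 [ 0.4704 -0.4224  0.1432] 0.1432466083636702
ang 10 0.2374421145249622 [6 4 0 0 0 0 0 0 0 0 0 0 0 0 0 0 0 0 0 0 0 0 0 0]
side knob top 23 [ 0.4927 -0.4221  0.1443] 0.14477546230492183
ang 179 0.30846612860706657 [14 50  0  0  0  0 26 46  1  0  0  0 20 22  0  0  0  0  0  0  0  0  0  0]
```

View pics/down.png

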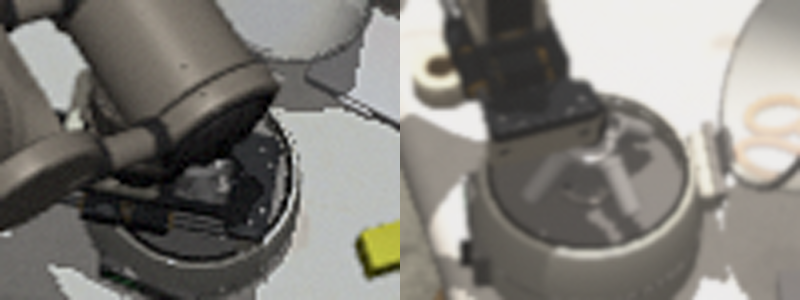

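Request:
step_arm(steps=[{"x": 0,"y": 0.015,"z": 0,"rx": 0,"ry": 0,"rz": 0,"claw": -1},{"x": 0,"y": 0.048,"z": 0,"rx": 0,"ry": 0,"rz": 0,"claw": -1},{"x": 0,"y": 0.083,"z": 0,"rx": 0,"ry": 0,"rz": 0,"claw": -1},{"x": 0,"y": 0.118,"z": 0,"rx": 0,"ry": 0,"rz": 0,"claw": -1},{"x": -0.01,"y": 0.155,"z": 0,"rx": 0,"ry": 0,"rz": 0,"claw": -1},{"x": -0.03,"y": 0.185,"z": -0.03,"rx": 0,"ry": 0,"rz": 0,"claw": -1},{"x": -0.04,"y": 0.2,"z": -0.08,"rx": 0,"ry": 0,"rz": 0,"claw": -1},{"x": -0.04,"y": 0.2,"z": -0.13,"rx": 0,"ry": 0,"rz": 0,"claw": -1},{"x": -0.04,"y": 0.2,"z": -0.18,"rx": 0,"ry": 0,"rz": 0,"claw": -1},{"x": -0.04,"y": 0.2,"z": -0.18,"rx": 0,"ry": 0,"rz": 0,"claw": -1}])

```text
time: 14.43
tool_pos: [0.4111, -0.524, 0.245]
tool_rot: [3.127, -0.009, -0.001]
contact_force: [0.6, -0.2, 0.8]
opening: 0.0006
grip_force: 0.0
```

```bash
python3 -c "
from st import *
for i in range(4): look('spin%d'%i)"
```

```text
14.4333 [ 0.4111 -0.524   0.245 ] [ 3.127e+00 -9.000e-03 -1.000e-03] 0.000558225669006309
ang 1 -0.6926565064885 [0 0 0 0 0 0 0 0 0 1 0 0 0 0 0 0 0 0 0 0 0 0 0 0]
side knob top 2 [ 0.4792 -0.415   0.1497] 0.1497158392618259
ang 109 -0.42830735196479336 [ 0  0  0  5 39  7  0  0  0 14 43  1  0  0  0  0  0  0  0  0  0  0  0  0]
14.5333 [ 0.4101 -0.5215  0.2377] [ 3.136e+00 -3.000e-03 -1.000e-03] 0.0005184843567663975
ang 0 0.0 [0 0 0 0 0 0 0 0 0 0 0 0 0 0 0 0 0 0 0 0 0 0 0 0]
side knob top 9 [ 0.4885 -0.4168  0.1494] 0.14865409894847842
ang 86 0.2448288161385351 [ 0  0  0  0  0  0 24 21  0  0  0  0 28 12  0  0  0  0  1  0  0  0  0  0]
14.6333 [ 0.4095 -0.5199  0.2339] [-3.141  0.    -0.   ] 0.00041377689674648504
ang 0 0.0 [0 0 0 0 0 0 0 0 0 0 0 0 0 0 0 0 0 0 0 0 0 0 0 0]
side knob top 12 [ 0.4867 -0.417   0.1481] 0.1478530993975692
ang 89 -0.6126405339608741 [ 0  0  0 16  9  0  0  0  1 47  7  0  0  0  0  9  0  0  0  0  0  0  0  0]
14.7333 [ 0.4096 -0.5195  0.2329] [-3.139e+00  1.000e-03 -0.000e+00] 0.00042561502332975345
ang 1 -0.30742201105355577 [0 0 0 0 0 0 0 0 0 0 1 0 0 0 0 0 0 0 0 0 0 0 0 0]
side knob top 10 [ 0.4843 -0.4181  0.1488] 0.1500408702568164
ang 87 0.048075161812119196 [ 0  0  0  0  0 14 29  0  0  0  0 13 31  0  0  0  0  0  0  0  0  0  0  0]
```

The rotor is spinning at about 6.7 rad/s and is still home. I'll hold clear while it coasts.

Request:
step_arm(steps=[{"x": 0,"y": 0,"z": 0,"rx": 0,"ry": 0,"rz": 0,"claw": -1},{"x": 0,"y": 0,"z": 0,"rx": 0,"ry": 0,"rz": 0,"claw": -1},{"x": 0,"y": 0,"z": 0,"rx": 0,"ry": 0,"rz": 0,"claw": -1},{"x": 0,"y": 0,"z": 0,"rx": 0,"ry": 0,"rz": 0,"claw": -1},{"x": 0,"y": 0,"z": 0,"rx": 0,"ry": 0,"rz": 0,"claw": -1},{"x": 0,"y": 0,"z": 0,"rx": 0,"ry": 0,"rz": 0,"claw": -1},{"x": 0,"y": 0,"z": 0,"rx": 0,"ry": 0,"rz": 0,"claw": -1},{"x": 0,"y": 0,"z": 0,"rx": 0,"ry": 0,"rz": 0,"claw": -1},{"x": 0,"y": 0,"z": 0,"rx": 0,"ry": 0,"rz": 0,"claw": -1},{"x": 0,"y": 0,"z": 0,"rx": 0,"ry": 0,"rz": 0,"claw": -1},{"x": 0,"y": 0,"z": 0,"rx": 0,"ry": 0,"rz": 0,"claw": -1},{"x": 0,"y": 0,"z": 0,"rx": 0,"ry": 0,"rz": 0,"claw": -1}])

```text
time: 15.83
tool_pos: [0.4099, -0.5199, 0.2343]
tool_rot: [3.142, -0.0, -0.0]
contact_force: [-0.3, 0.3, -0.5]
opening: 0.0004
grip_force: 0.0
```

Request:
step_arm(steps=[{"x": 0,"y": 0,"z": 0,"rx": 0,"ry": 0,"rz": 0,"claw": -1},{"x": 0,"y": 0,"z": 0,"rx": 0,"ry": 0,"rz": 0,"claw": -1},{"x": 0,"y": 0,"z": 0,"rx": 0,"ry": 0,"rz": 0,"claw": -1},{"x": 0,"y": 0,"z": 0,"rx": 0,"ry": 0,"rz": 0,"claw": -1},{"x": 0,"y": 0,"z": 0,"rx": 0,"ry": 0,"rz": 0,"claw": -1},{"x": 0,"y": 0,"z": 0,"rx": 0,"ry": 0,"rz": 0,"claw": -1},{"x": 0,"y": 0,"z": 0,"rx": 0,"ry": 0,"rz": 0,"claw": -1},{"x": 0,"y": 0,"z": 0,"rx": 0,"ry": 0,"rz": 0,"claw": -1},{"x": 0,"y": 0,"z": 0,"rx": 0,"ry": 0,"rz": 0,"claw": -1},{"x": 0,"y": 0,"z": 0,"rx": 0,"ry": 0,"rz": 0,"claw": -1},{"x": 0,"y": 0,"z": 0,"rx": 0,"ry": 0,"rz": 0,"claw": -1},{"x": 0,"y": 0,"z": 0,"rx": 0,"ry": 0,"rz": 0,"claw": -1}])

```text
time: 16.83
tool_pos: [0.4099, -0.5199, 0.2343]
tool_rot: [3.142, 0.0, -0.0]
contact_force: [-0.1, -0.6, -0.2]
opening: 0.0003
grip_force: 0.0
```

Request:
step_arm(steps=[{"x": 0,"y": 0,"z": 0,"rx": 0,"ry": 0,"rz": 0,"claw": -1},{"x": 0,"y": 0,"z": 0,"rx": 0,"ry": 0,"rz": 0,"claw": -1},{"x": 0,"y": 0,"z": 0,"rx": 0,"ry": 0,"rz": 0,"claw": -1},{"x": 0,"y": 0,"z": 0,"rx": 0,"ry": 0,"rz": 0,"claw": -1},{"x": 0,"y": 0,"z": 0,"rx": 0,"ry": 0,"rz": 0,"claw": -1},{"x": 0,"y": 0,"z": 0,"rx": 0,"ry": 0,"rz": 0,"claw": -1},{"x": 0,"y": 0,"z": 0,"rx": 0,"ry": 0,"rz": 0,"claw": -1},{"x": 0,"y": 0,"z": 0,"rx": 0,"ry": 0,"rz": 0,"claw": -1}])

```text
time: 17.5
tool_pos: [0.4099, -0.5199, 0.2343]
tool_rot: [3.142, -0.0, -0.0]
contact_force: [0.2, -0.6, -1.1]
opening: 0.0004
grip_force: 0.0
```

```bash
python3 -c "
from st import *
for i in range(4): look('late%d'%i)"
```

```text
17.5 [ 0.4099 -0.5199  0.2343] [ 3.142 -0.    -0.   ] 0.0003749665847639099
ang 3 -0.436953166550835 [0 0 0 0 0 0 0 0 0 0 3 0 0 0 0 0 0 0 0 0 0 0 0 0]
side knob top 7 [ 0.4831 -0.4192  0.1499] 0.1502407849613113
ang 98 -0.28159270892884936 [ 0  0  0  0 20 27  0  0  0  0 35 16  0  0  0  0  0  0  0  0  0  0  0  0]
17.6 [ 0.4099 -0.5199  0.2343] [ 3.142 -0.    -0.   ] 0.0005222475637580012
ang 0 0.0 [0 0 0 0 0 0 0 0 0 0 0 0 0 0 0 0 0 0 0 0 0 0 0 0]
side knob top 7 [ 0.4833 -0.4184  0.149 ] 0.1484419367157974
ang 90 0.04385569676988679 [ 0  0  0  0  0 15 35  1  0  0  0 18 21  0  0  0  0  0  0  0  0  0  0  0]
17.7 [ 0.4099 -0.5199  0.2343] [ 3.141 -0.    -0.   ] 0.0006595959690848783
ang 0 0.0 [0 0 0 0 0 0 0 0 0 0 0 0 0 0 0 0 0 0 0 0 0 0 0 0]
side knob top 7 [ 0.4831 -0.4191  0.1499] 0.15007329159705676
ang 69 0.3624062946373898 [ 0  0  0  0  0  0  2 36  6  0  0  0  2 23  0  0  0  0  0  0  0  0  0  0]
17.8 [ 0.4099 -0.5199  0.2343] [ 3.142 -0.    -0.   ] 0.0005215877715757895
ang 0 0.0 [0 0 0 0 0 0 0 0 0 0 0 0 0 0 0 0 0 0 0 0 0 0 0 0]
side knob top 8 [ 0.4852 -0.4176  0.1482] 0.14943393835306562
ang 76 0.7321499204454096 [ 0  0  2 13  0  0  0  0 38 13  0  0  0  0  9  1  0  0  0  0  0  0  0  0]
```

```bash
python3 -c "
from cell import robot
print(robot.hand_in())"
```

```text
the job is handed in; nothing more can be done
None
```

The rotor is fitted fully home on the spindle, and after one flick it spun untouched for over 3.5 s, from about 6.7 rad/s and still above 3 rad/s when I handed the job in; the arm made no contact with the timer, tape roll or carton.

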